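# Stamp the studio mark on a terracotta tile with the pedal press

## Task

Get the terracotta tile stamped in the small green pedal press: first pull the press's sprung width gauge out by its blue tab until its white pointer stands on the red line, then lay the terracotta tile flat and lengthwise between the gauge's stop and the fixed fence, squarely in the middle of the black rubber strip. Then press the pedal all the way down to its stop, hold it there for about a second, and let it come fully back up. Leave the tile in the press with the gauge still on the red line, and do not disturb the other tiles or the other things on the table.

Things in the scene. Friction and masses are not known exactly. Their poses are not given: they have to be found in the camera images.
- press: Green bench stamp press, fixed; place and yaw vary. Origin: middle of the bed, at table height; -x is its front (pedal side), +y the fixed-fence side. Bed block 190 (x -65 to +125) x 150 (y) x 30 high; a dark steel gauge rail, 90 wide in x, 30 high, runs from it to y = -215.
- fence (a point): Middle of the top edge of the fixed steel fence's inner face (press y = +40.5): the fence is 44 long in x and stands 7 above the bed.
- stamp: Aluminium arm with a black stamp head; origin on its pivot behind the bed (press x = +100, z = 62). At rest it stands upright to z = 165, 40 wide; pressing the pedal swings it down forward onto the middle of the bed. It is driven by the pedal only.
- bed_centre (a point): Middle of the black rubber strip (54 in x, 80 in y) on top of the bed, 30 above the table, axes as the press. The tile's underside centre belongs here, its 75 mm length along the press's y.
- pedal (a joint): Pedal angle: 0 = up (rest), 0.35 rad = fully down on its stop. A return spring lifts it; at the pad it takes about 5 N to start and 13 N at the stop.
- pedal_pad (a point): Where to press: top of the pedal's black rubber tread, on its centreline, 80 mm from its hinge. The pedal plate is 100 long, 80 wide, sloping up towards the robot from its hinge, which lies along the press's y at x = -75, z = 20. This point is about 53 above the table at rest and 26 with the pedal fully down.
- gauge (a joint): How far the width gauge is pulled out, towards the press's -y, m: 0 fully in, 0.060 fully out, 0.045 = pointer on the red line (the stop then leaves an 81 mm wide place for the tile). A light return spring pulls it in, but its friction brake holds it wherever it is left; about 6 N moves it outward.
- gauge_grip (a point): Grip point on the gauge's upright blue tab: 10 thick along the press's y (pinch it across this), 26 wide in x, its top 76 above the table; this point lies 13 below the top, moves with the gauge. The tab stands above the rail; its steel blade and stop (7 above the bed) reach towards the bed.
- gauge_pointer (a point): Tip of the gauge's white pointer on the press's +x side, moves with the gauge.
- red_line (a point): Red line on the gauge rail (both sides of the blade), fixed, 4 wide; the pointer must stand on it (same y in the press frame).
- board: Plywood ware board 290 x 100 x 15 lying on the table, fixed, long side along its x. Origin: centre of its underside. Carries the three tiles in a row along its x, in any order.
- tile_terracotta: The tile to stamp: orange-brown terracotta, 75 (its x) x 50 (its y) x 10, about 75 g, on the ware board (board top 15 above the table). Origin: centre of its underside. Grip it across its 50 mm width.
- tile_blue: Blue glazed tile, same size; leave it on the board.
- tile_white: White glazed tile, same size; leave it on the board.
- mug: White mug, 76 diameter, 75 high, loose; origin centre of underside. Leave alone.
- bowl: Blue plastic bowl, 110 diameter, 55 high, loose; origin centre of underside. Leave alone.
- jar_lid: Brass-coloured jar lid, a disc 70 diameter, 12 high, loose; origin centre of underside. Leave alone.
- sponge: Yellow sponge block 60 x 42 x 30, loose; origin centre of underside. Leave alone.
Not all that is in view belongs to the job. There is more than one size of the tile_terracotta; the one meant has the size given above.

How it is judged (in metres and radians):
On the way, in this order (a step that is already met when the one before it is completed fails the run):
1. the gauge is pulled out with its pointer on the red line (within 3.5 mm) (value of joint gauge between 0.0415 and 0.0485 m), for 0.3 s.
2. with the gauge on the line, the terracotta tile lies flat on the bed over the rubber strip, between stop and fence, let go (all of step 1 and x of tile_terracotta in the frame of bed_centre between -0.009 and 0.009 m and y of tile_terracotta in the frame of bed_centre between -0.009 and 0.009 m and z of tile_terracotta in the frame of bed_centre between -0.003 and 0.003 m and angle between tile_terracotta's own z axis and vertical below 0.08 rad and contact force between the fingers and tile_terracotta below 0.1 N and value of joint pedal below 0.1 rad and angle between the x axis of tile_terracotta and the y axis of press, either way round below 0.15 rad), for 0.2 s.
3. with the tile lying there, the pedal is held fully down on its stop for 0.4 s (all of step 1 and x of tile_terracotta in the frame of bed_centre between -0.009 and 0.009 m and y of tile_terracotta in the frame of bed_centre between -0.009 and 0.009 m and z of tile_terracotta in the frame of bed_centre between -0.003 and 0.003 m and angle between tile_terracotta's own z axis and vertical below 0.08 rad and value of joint pedal above 0.335 rad and angle between the x axis of tile_terracotta and the y axis of press, either way round below 0.15 rad), for 0.4 s.
At the end, for the whole second after the job is handed in: Pedal up (under 0.04 rad); gauge pointer within 3.5 mm of the red line; terracotta tile flat on the bed between stop and fence, centre within 9 mm of the strip's centre each way (3 mm in height), tilt under 0.08 rad, along the press's y within 0.15 rad, released and still (all of step 1 and x of tile_terracotta in the frame of bed_centre between -0.009 and 0.009 m and y of tile_terracotta in the frame of bed_centre between -0.009 and 0.009 m and z of tile_terracotta in the frame of bed_centre between -0.003 and 0.003 m and angle between tile_terracotta's own z axis and vertical below 0.08 rad and value of joint pedal below 0.04 rad and linear speed of tile_terracotta below 0.02 m/s and contact force between the fingers and tile_terracotta below 0.1 N and angle between the x axis of tile_terracotta and the y axis of press, either way round below 0.15 rad); the robot touches nothing.
It fails at once if the blue or the white tile is shifted more than 30 mm or tipped over (distance of any of tile_blue, tile_white from where it was at the start of the episode above 0.03 m or angle between any of tile_blue, tile_white's own z axis and vertical above 0.5 rad).
It fails at once if the mug, bowl, jar lid or sponge is shifted more than 30 mm or tipped over (distance of any of mug, bowl, jar_lid, sponge from where it was at the start of the episode above 0.03 m or angle between any of mug, bowl, jar_lid, sponge's own z axis and vertical above 0.5 rad).
It also fails if it takes over 64 s, if anything falls off the work surface, if the arm or the gripper's body presses on something with over 40 N, if the wrist force passes 120 N, or if a joint passes its speed limit or range.

## Robot

A 7-joint arm with a two-finger parallel gripper is mounted at the origin on the work surface. World frame = base frame: x ahead of the robot, y to its left, z up, the work surface at z = 0. Lengths are in mm, angles in rad, forces in N, time in s.
With the tool pointing down it reaches from about 350 to 900 mm from the base axis. Payload 19.9 kg.
Tool frame: the origin (TCP) lies on the centre line of the jaws, within the pads' length; the fingertips stand 25 mm ahead of it and the grasp point (between the pads) lies 6 mm ahead of it; z points along the fingers, y is the direction in which the jaws open and shut (so a half turn about z gives the same grasp; the last joint's range is limited). The gripper opens to 94 mm and grips with 3 to 60 N. Pads are 16 mm wide; open, the fingers measure 119 mm over their backs; the gripper's body (75 mm by 177 mm) begins 78 mm behind the grasp point.
Start: joints at [-1.192, 0.417, -0.01, 1.614, 0.005, 1.111, -0.053], TCP at [255.294, 570.461, 230.425] pointing down, gripper open.
Joint ranges: [-2.81, 2.81], [-0.39, 2.02], [-1.27, 1.25], [0.06, 2.57], [-1.19, 4.33], [0.19, 2], [-2.82, 2.82]. Speed limits (rad/s): [1.89, 1.89, 2.39, 2.39, 3.01, 3.01, 3.01].

## Interface

Orientations are given as a unit quaternion [x, y, z, w].
In Python, from plant import env gives the robot as it stands. The module is installed in compiled form; this text tells all that it offers. Calls block until the motion is done:
- env.move_ptp(position, orientation): joint-space move of the TCP to a pose.
- env.move_straight(position, rotation=None, feed=150, stop_force=None): straight line of the TCP; rotation=None keeps the orientation; feed is the mean speed in mm/s. With stop_force (N) it stops when the force on the tool has changed by that much, and returns True; else False.
- env.move_joints(angles): joint-space move.
- env.command_gripper(opening, grip_force=None): finger opening in mm; grip_force is the grip in N (None keeps the last); returns when the fingers have stopped.
- env.sleep(seconds).
- env.ik(position, orientation): joint angles nearest the present ones, or None.
- env.get_obs(): the state.
- env.grab_frame(name): name is "side" or "top" or "wrist"; returns the picture (384x512x3 uint8, red, green, blue); there is no depth.
- env.get_calibration(name): a dict with "camera_matrix" (3x3 intrinsics, pixels), "R" (3x3) and "t" (3): a world point X has camera coordinates R X + t. Camera axes: x right, y down, z forward; pixel columns grow to the right and rows downward; lengths in mm; the calibration is good to about 2 mm. A picture is of the moment at which its call begins: read the wrist's pose just before it. get_calibration takes no time and is no camera call; for the wrist camera it gives the pose at the moment of the call.
A pose or a line that the arm cannot do raises env.Unreachable and nothing moves.
- env.hand_in(): hands the job in, once; it reports no verdict.
The state is a dict: "time_s": time; "joint_positions": joint angles; "joint_velocities": joint speeds; "joint_torque": joint torques, N m; "position": TCP position; "eef_rot": TCP orientation; "wrist_force": force on the tool from outside, world axes, zero at the start; "torque": the same for the moment, N m; "opening": finger opening in mm.
Only numpy, scipy, OpenCV 4.12 (cv2) and the standard library are available. Lean on these libraries where they do the work, as an engineer would, in place of code of your own. Each camera call takes 0.05 s, during which the arm holds its last target. There are 200 camera calls.

## Working session

There is one attempt and no reset: what is moved stays moved. The work goes in short steps, each a Python script; the robot and the scene stay as the last script left them, time stands still between calls to the robot, and variables do not carry over. Pictures are saved under pics/ and viewed, about 8 in all and at most 12, crops included, and the job is handed in when it is done.

```bash
mkdir -p pics; python3 - <<'E'
from plant import env
import cv2,numpy as np
a=env.grab_frame("top");b=env.grab_frame("side")
cv2.imwrite("pics/top.png",a[...,::-1]);cv2.imwrite("pics/side.png",b[...,::-1])
cv2.imwrite("pics/top_big.png",cv2.resize(a,(800,600),interpolation=cv2.INTER_CUBIC)[...,::-1])
cv2.imwrite("pics/side_big.png",cv2.resize(b,(800,600),interpolation=cv2.INTER_CUBIC)[...,::-1])
for n in("top","side","wrist"):
  c=env.get_calibration(n);print(n,np.round(c["camera_matrix"],1).tolist(),np.round(c["R"],3).tolist(),np.round(c["t"],1))
print(env.get_obs())
E
```

```text
top [[404.7, 0.0, 260.5], [0.0, 404.7, 194.8], [0.0, 0.0, 1.0]] [[-0.005, -1.0, 0.001], [-0.993, 0.005, -0.117], [0.117, -0.001, -0.993]] [  26.6  506.5 1370.3]
side [[462.5, 0.0, 256.5], [0.0, 462.5, 187.3], [0.0, 0.0, 1.0]] [[0.741, -0.672, -0.015], [-0.351, -0.367, -0.861], [0.573, 0.643, -0.508]] [-371.1  251.4 1021.3]
wrist [[343.4, 0.0, 257.0], [0.0, 343.4, 189.6], [0.0, 0.0, 1.0]] [[0.408, 0.913, -0.002], [0.888, -0.397, 0.233], [0.212, -0.097, -0.972]] [-625.5  -25.3  391.1]
{'time_s': 0.1, 'joint_positions': array([-1.1915189 ,  0.41788632, -0.01032855,  1.61409045,  0.00469242,
        1.1107034 , -0.05301963]), 'joint_velocities': array([-2.14093449e-03, -2.40395435e-03, -1.34692963e-03, -2.60073916e-03,
       -1.44244037e-03,  7.22936694e-05,  6.68710893e-04]), 'joint_torque': array([ 2.30199868e-03, -8.52574039e+01,  6.40750285e-01, -4.26692319e+01,
       -4.87974705e-02,  1.63246575e-02,  8.36146955e-05]), 'position': array([255.16228246, 570.20947659, 229.91505203]), 'eef_rot': array([ 2.08835998e-01,  9.77950532e-01, -5.25951284e-04, -7.80553803e-05]), 'wrist_force': array([ 0.07444723,  0.9615631 , -0.44014582]), 'torque': array([ 0.02755178,  0.0153349 , -0.03368446]), 'opening': 94.30652466271846}
```

View pics/top_big.png

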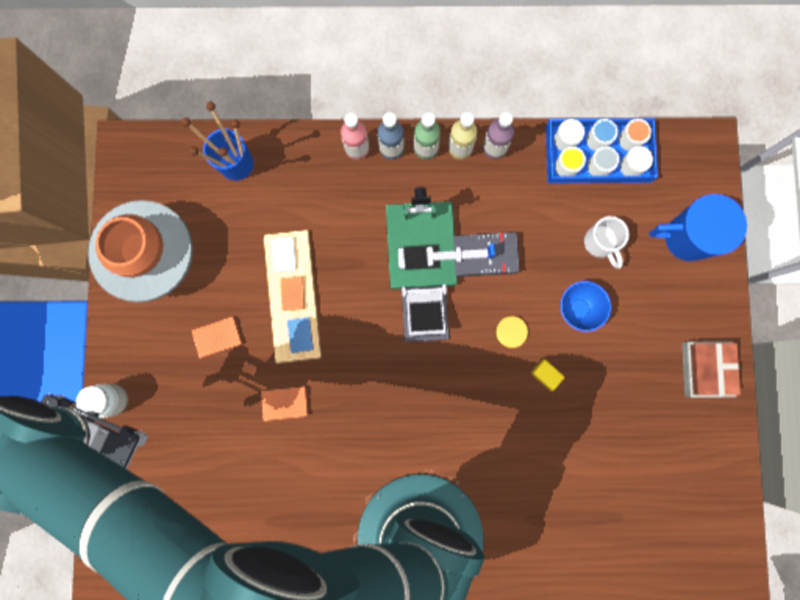

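View pics/side_big.png

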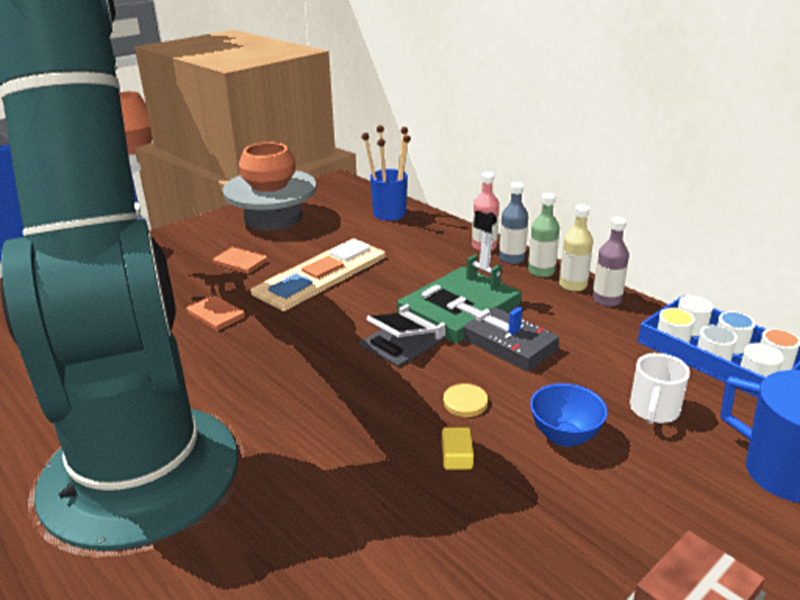

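The top view has three orange tiles, at big-image pixels (292,293), (217,337) and (285,404). The last two lie loose on the table and look larger. The one at (292,293) lies on the ware board between white and blue, so I choose it. The press is at about (425,245), with its pedal towards the robot and the gauge rail to the right. The blue tab is at (490,250).

```bash
cat > h.py <<'E'
from plant import env
import cv2,numpy as np
from scipy.spatial.transform import Rotation as Ro
def cal(n):
    c=env.get_calibration(n);return np.array(c["camera_matrix"]),np.array(c["R"]),np.array(c["t"])
def ray(c,px):
    K,R,t=c;d=R.T@np.linalg.inv(K)@np.array([px[0],px[1],1.]);return -R.T@t,d
def onz(c,px,z):
    o,d=ray(c,px);return o+d*(z-o[2])/d[2]
def tri(obs):   # [(cal,px),...] -> point, residual
    A=np.zeros((3,3));b=np.zeros(3);L=[]
    for c,px in obs:
        o,d=ray(c,px);d=d/np.linalg.norm(d);P=np.eye(3)-np.outer(d,d);A+=P;b+=P@o;L.append((o,P))
    X=np.linalg.solve(A,b);return X,max(np.linalg.norm(P@(X-o)) for o,P in L)
def proj(c,X):
    K,R,t=c;p=K@(R@np.asarray(X,float)+t);return p[:2]/p[2]
def down(a): # tool down, jaw (y) axis at world angle a
    y=np.array([np.cos(a),np.sin(a),0]);z=np.array([0,0,-1.]);return Ro.from_matrix(np.c_[np.cross(y,z),y,z]).as_quat()
def mask(im,h0,h1,s,v,vmax=255):
    H=cv2.cvtColor(im,cv2.COLOR_RGB2HSV);return cv2.inRange(H,(h0,s,v),(h1,255,vmax))
def blobs(m,amin=15):
    cs,_=cv2.findContours(m,cv2.RETR_EXTERNAL,cv2.CHAIN_APPROX_NONE)
    return sorted([c for c in cs if cv2.contourArea(c)>=amin],key=cv2.contourArea,reverse=True)
def cen(c):
    M=cv2.moments(c);return np.array([M["m10"],M["m01"]])/M["m00"]
def rect(c,cc,z): # contour -> plane z -> min area rect
    p=np.array([onz(cc,q[0],z)[:2] for q in c],np.float32);return cv2.minAreaRect(p)
E
python3 - <<'E'
from h import *
a=cv2.imread("pics/top.png")[...,::-1].copy();c=cal("top")
for nm,m,z in(("orange",mask(a,4,14,150,170),20),("green",mask(a,65,90,90,40),30),("blue",mask(a,100,118,150,60),30)):
  for b in blobs(m):
    r=rect(b,c,z);print(nm,cen(b).round(),np.round(r[0]),np.round(r[1]),round(r[2],1))
E
```

```text
orange [ 84. 160.] [642. 662.] [134. 109.] 20.7
orange [179. 255.] [300. 302.] [41. 89.] 6.4
green [269. 155.] [641.  -7.] [189. 147.] 2.8
blue [ 27. 223.] [408. 829.] [220. 191.] 0.2
blue [451. 146.] [ 667. -642.] [136. 205.] 33.7
blue [374. 195.] [ 502. -370.] [107. 108.] 33.1
blue [379. 102.] [ 859. -420.] [249. 148.] 89.7
blue [147. 101.] [853. 429.] [128.  84.] 41.3
blue [396.  95.] [ 862. -460.] [47. 22.] 30.9
blue [397.  78.] [ 924. -470.] [37. 35.] 26.1
blue [314. 160.] [ 628. -163.] [14. 29.] 88.8
```

```bash
python3 - <<'E'
from h import *
import pickle
c=cal("top");print("tile rough",onz(c,(187,187.5),25).round())
D={}
for i,(p,a) in enumerate([((560,230,250),1.57),((560,130,250),1.57),((600,-60,250),1.62),((600,-140,250),1.62)]):
    env.move_ptp(p,down(a)); env.sleep(.15)
    cc=cal("wrist");im=env.grab_frame("wrist");D[i]=(cc,im)
    cv2.imwrite(f"pics/w{i}.png",im[...,::-1])
pickle.dump(D,open("w.pkl","wb"))
print(env.get_obs()["time_s"],env.get_obs()["joint_positions"].round(2))
cv2.imwrite("pics/v1.png",np.vstack([cv2.resize(np.hstack([D[0][1],D[1][1]]),(800,300)),cv2.resize(np.hstack([D[2][1],D[3][1]]),(800,300))])[...,::-1])
cv2.imwrite("pics/v2.png",cv2.resize(D[3][1],(800,600),interpolation=cv2.INTER_CUBIC)[...,::-1])
E
```

```text
tile rough [534. 280.  25.]
4.275 [-0.03  0.39  0.28  1.62 -0.12  1.14  1.89]
```

View pics/v1.png

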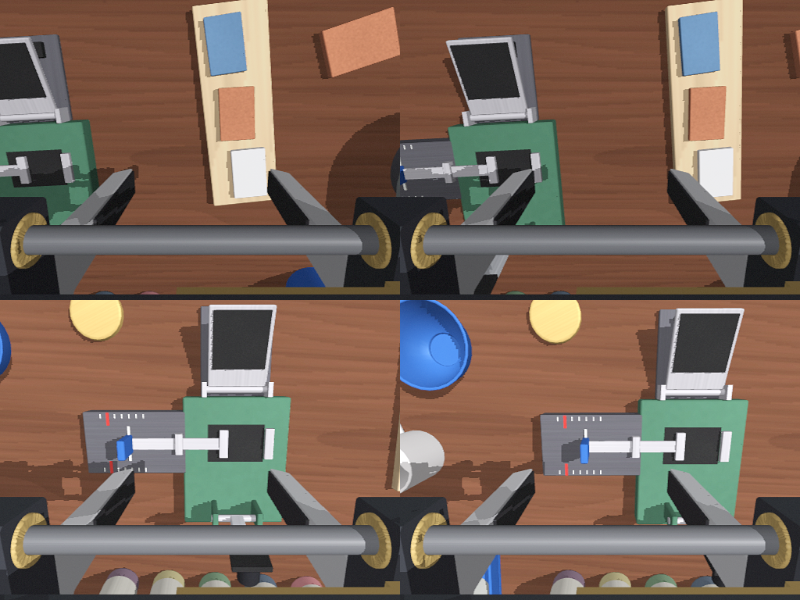

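View pics/v2.png

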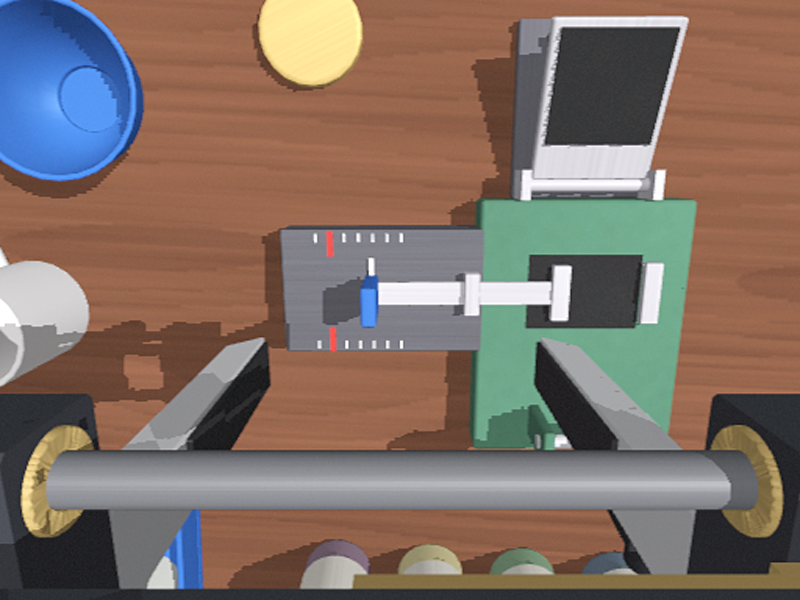

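```bash
python3 - <<'E'
from h import *
import pickle
D=pickle.load(open("w.pkl","rb"))
T=(cal("top"),cv2.imread("pics/top.png")[...,::-1].copy());S=(cal("side"),cv2.imread("pics/side.png")[...,::-1].copy())
def show(nm,i,m,z,amin=40,k=4):
  for b in blobs(m,amin)[:k]:
    r=rect(b,D[i][0],z);print(nm,i,cen(b).round(1),np.round(r[0],1),np.round(r[1],1),round(r[2],1))
O={}
for i in(0,1):
  im=D[i][1];show("or",i,mask(im,4,14,110,120),25,200)
for i in(2,3):
  im=D[i][1];show("green",i,mask(im,65,90,60,50),30,2000)
  show("red",i,mask(im,0,6,150,150)|mask(im,174,180,150,150),30,15)
  mb=mask(im,100,120,120,60);mb[:150]=0;mb[320:]=0;show("tab",i,mb,76)
  blk=cv2.inRange(cv2.cvtColor(im,cv2.COLOR_RGB2HSV),(0,0,0),(180,90,60));blk[320:]=0
  show("black",i,blk,30,800,5)
for i in(2,3):
  im=D[i][1]; x0,y0=(140,160) if i==2 else (170,130)
  print(i)
cr=[cv2.resize(D[2][1][120:220,100:280],(720,400),interpolation=cv2.INTER_CUBIC)]
a=cv2.resize(T[1][110:200,230:350],(400,300),interpolation=cv2.INTER_CUBIC);b=cv2.resize(S[1][120:240,220:380],(400,300),interpolation=cv2.INTER_CUBIC)
e=cv2.resize(D[2][1][120:230,90:280],(800,300),interpolation=cv2.INTER_CUBIC)
cv2.imwrite("pics/v3.png",np.vstack([np.hstack([a,b]),e])[...,::-1])
E
```

```text
or 0 [138.7  54.8] [444.3  92.9] [254.6  78. ] 89.4
or 0 [460.2  51.5] [441.4 410.6] [ 84.6 176.6] 2.1
or 0 [256.1 277.5] [692.8 231.7] [ 27.9 263.7] 0.1
or 0 [429.4 136.3] [523.8 421.8] [ 34.8 178.5] 2.5
or 1 [210.3  52.7] [443.5  40.9] [347.1  79.2] 89.2
or 1 [285.  266.5] [672.  169.3] [ 69.9 189.5] 0.1
or 1 [261.1 124.3] [512.8 131.5] [ 49.3 177.7] 0.1
or 1 [393.  144.7] [534.7 281.9] [75. 50.] 4.4
green 2 [297.5 203. ] [644.8  -5.5] [194.2 149.4] 3.0
red 2 [137.3 152.1] [ 588.3 -189.2] [ 3.3 17.7] 88.4
red 2 [142.2 213.5] [ 658.6 -185.9] [17.9  3.6] 3.4
tab 2 [158.9 188.8] [ 617.3 -153.4] [32.5 19.8] 2.8
black 2 [307.7  49.9] [475.7 -10.9] [72.  74.7] 2.9
black 2 [ 22.8 273.7] [ 757.6 -323.3] [89.  78.7] 3.0
black 2 [489.6 273.6] [730.3 219.9] [100.1  70. ] 12.7
black 2 [149.1 260.2] [ 715.  -175.8] [ 30.2 109.2] 55.1
black 2 [365.  260.2] [702.6  71.7] [109.   29.7] 41.9
green 3 [367.2 197.3] [643.1  -8.1] [190. 151.] 2.9
red 3 [210.8 155.3] [ 588.2 -189.2] [16.5  3.3] 2.9
red 3 [212.9 217.6] [ 658.8 -185.1] [16.8  2.3] 1.3
tab 3 [235.9 192.5] [ 617.1 -158. ] [33.6 10.9] 2.3
black 3 [389.6  53.8] [475.3  -6.8] [70.4 81.1] 2.9
black 3 [ 22.7 273.7] [ 757.7 -403.2] [89.  78.6] 2.9
black 3 [489.6 273.6] [730.5 139.9] [100.2  70. ] 12.7
black 3 [365.  260.2] [702.8  -8.4] [109.1  29.7] 41.9
black 3 [149.2 260.2] [ 715.2 -255.9] [ 30.2 109.2] 55.1
2
3
```

View pics/v3.png

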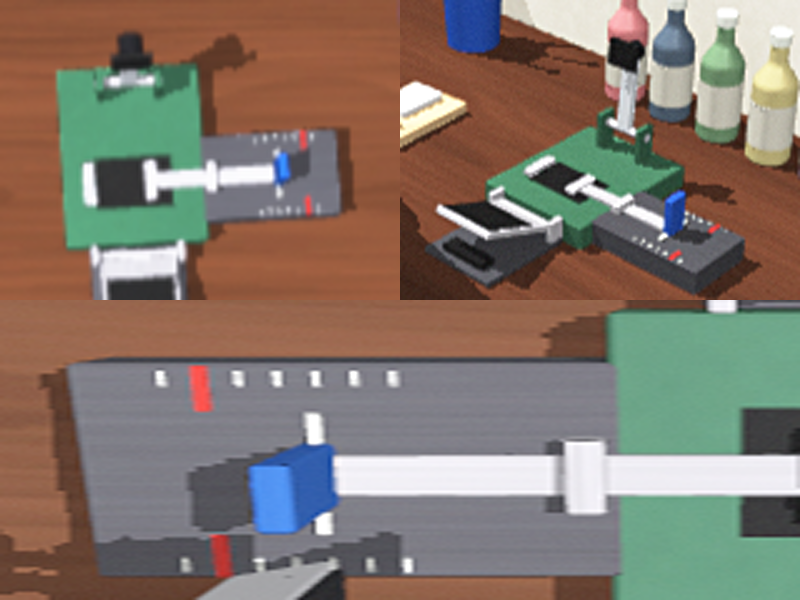

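```bash
python3 - <<'E'
from h import *
import pickle
D=pickle.load(open("w.pkl","rb"));T=cal("top");S=cal("side")
P=np.array([644,-7.]);u=np.deg2rad(2.9);ex=np.array([np.cos(u),np.sin(u)]);ey=np.array([-ex[1],ex[0]]);bed=P-30*ex
def pf(X): d=np.array(X[:2])-bed;return np.round([d@ex,d@ey,X[2]],1)
print("bed",bed)
def t2(n,obs): X,r=tri(obs);print(n,X.round(1),"res",round(r,1),"press",pf(X))
t2("pointer",[(D[2][0],(164.6,167)),(D[3][0],(237.4,170.2))])
t2("red",[(D[2][0],(137.3,152.1)),(D[3][0],(210.8,155.3))])
t2("head",[(T,(269,124.4)),(S,(310.4,140.8))])
t2("redfar",[(D[2][0],(142.2,213.5)),(D[3][0],(212.9,217.6))])
C=[]
for i in(2,3):   # blue tab: bright front face vs top face
  im=D[i][1];m=mask(im,100,120,120,60);m[:150]=0;m[320:]=0;b=blobs(m,40)[0].reshape(-1,2)
  h=cv2.convexHull(b).reshape(-1,2);q=cv2.approxPolyDP(h.reshape(-1,1,2),1.5,True).reshape(-1,2);print("tab hull",i,q.tolist());
  p=b.astype(float); C.append((D[i][0],p[np.argmax(p@np.array([-.3,1]))]))
t2("tab corner",C)
C=[]
for i in(0,1):
  m=mask(D[i][1],4,12,120,120); m[:95]=0;m[200:]=0; 
  for b in blobs(m,400)[:6]:
    r=rect(b,D[i][0],25)
    if 60<max(r[1])<85 and min(r[1])<60: print("tile",i,cen(b),r); C.append((D[i][0],cen(b)))
if len(C)==2:t2("tile",C)
E
```

```text
bed [614.03841928  -8.5177882 ]
pointer [ 602.8 -159.2   32.1] res 0.2 press [ -18.9 -149.9   32.1]
red [ 587.9 -188.8   31.6] res 0.2 press [ -35.2 -178.8   31.6]
head [716.6  -2.8 159.3] res 2.0 press [102.7   0.6 159.3]
redfar [ 657.9 -184.8   33.5] res 0.4 press [  34.9 -178.2   33.5]
tab hull 2 [[168, 173], [169, 195], [160, 204], [152, 205], [149, 181], [161, 173]]
tab hull 3 [[240, 176], [240, 207], [235, 209], [231, 207], [230, 185], [234, 176]]
tab corner [ 630.8 -157.4   86.5] res 0.0 press [   9.2 -149.5   86.5]
tile 0 [302.6531735  144.80999537] ((534.72607421875, 282.0855712890625), (74.31597137451172, 48.91001510620117), 3.6693952083587646)
tile 1 [392.8562739  144.60873595] ((534.6627197265625, 281.9870910644531), (74.4444351196289, 49.27171325683594), 3.474277973175049)
tile 1 [473.13257281 136.06144672] ((525.44091796875, 371.0903015136719), (45.72648620605469, 83.88788604736328), 0.06608706712722778)
```

Both views agree. The pointer is at press y = -150 and the red line at -178.5, so the pull is 28.5 mm. The tile matches 75x50 at z = 25. Next is the gauge.

```bash
cat >> h.py <<'E'
U=np.deg2rad(2.9);EX=np.array([np.cos(U),np.sin(U)]);EY=np.array([-EX[1],EX[0]]);BED=np.array([614.,-8.5])
def W(x,y,z): return [*(BED+x*EX+y*EY),z]
def gauge_look(name):
    env.move_ptp(W(-15,-135,250),down(1.62)); env.sleep(.15)
    cc=cal("wrist");im=env.grab_frame("wrist");cv2.imwrite(f"pics/{name}.png",im[...,::-1]);return cc,im
E
python3 - <<'E'
from h import *
q=down(np.pi/2+U)
env.command_gripper(40,20)
env.move_ptp(W(0,-150,130),q)
print(env.move_straight(W(0,-150,69),feed=100,stop_force=8))
env.command_gripper(0,20);o=env.get_obs();print(o["opening"],o["position"],o["wrist_force"])
y0=-150
env.move_straight(W(0,y0-28.5,69),feed=40);env.sleep(.2)
o=env.get_obs();d=o["position"][:2]-BED;print(d@EX,d@EY,o["opening"],o["wrist_force"])
env.command_gripper(30);env.move_straight(W(0,y0-28.5,130),feed=120)
cc,im=gauge_look("g1");print(env.get_obs()["time_s"])
r=cv2.resize(im[110:230,90:290],(800,480),interpolation=cv2.INTER_CUBIC);cv2.imwrite("pics/v4.png",r[...,::-1])
E
```

```text
False
10.03176004048703 [ 621.68098951 -158.35340002   69.18603797] [-0.27094948  0.19388236  2.90131749]
0.14933725649391683 -178.22886909862254 9.783667708847974 [-1.94180776  2.59850671  5.30775849]
10.15
```

View pics/v4.png

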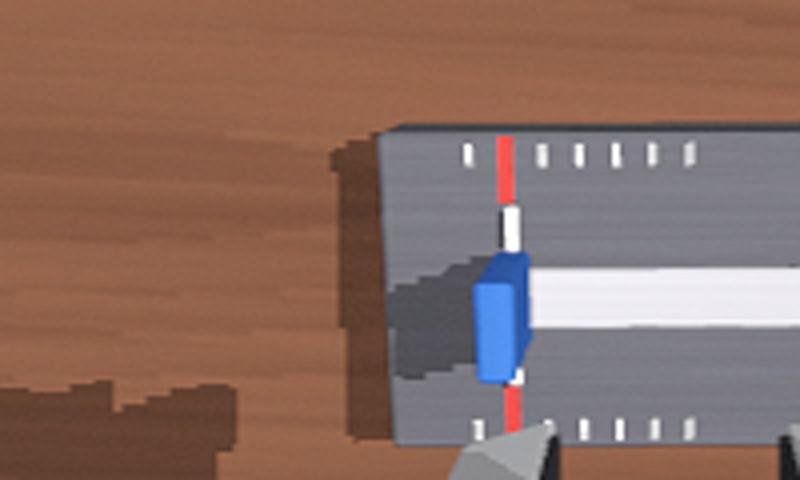

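The pointer is at crop (512,230) and the red line there is at about 508, so the error is about 1 mm and the gauge is set. Next is the tile. The gripper body would come close to the upright stamp, so I'll put the tile down 13 mm short in x and slide it home with closed fingers.

```bash
python3 - <<'E'
from h import *
ta=np.pi/2+np.deg2rad(3.5);q=down(ta);t=[534.7,282.]
env.command_gripper(75,25)
env.move_ptp([*t,110],q)
print("touch",env.move_straight([*t,42],feed=80,stop_force=8))
env.command_gripper(0,25);o=env.get_obs();print(o["opening"],o["position"],o["wrist_force"])
env.move_straight([*t,200],feed=150)
print("open",env.get_obs()["opening"])
for a in(U,U+np.pi):
    j=env.ik(W(-13,0,200),down(a));print(a,None if j is None else np.round(j,2))
env.move_straight([*t,260],feed=200)
js=[(a,env.ik(W(-13,0,230),down(a))) for a in(U,U+np.pi)];js=[x for x in js if x[1] is not None]
a=min(js,key=lambda x:abs(x[1][6]))[0];print("a",a)
env.move_ptp(W(-13,0,230),down(a));env.sleep(.15)
im=env.grab_frame("wrist");cv2.imwrite("pics/hold.png",im[...,::-1]);print(env.get_obs()["time_s"],env.get_obs()["opening"])
cv2.imwrite("pics/v5.png",cv2.resize(im,(640,480))[...,::-1])
E
```

```text
touch False
49.509002899822356 [534.77213841 282.06063758  42.17883   ] [-1.30034446 -0.80956762  3.10257088]
open 49.51367984489741
0.05061454830783556 [-0.46  0.45  0.56  1.72 -0.27  1.05  0.24]
3.1922072018976286 [ 0.72  0.65 -1.08  1.68  0.61  1.19  2.68]
a 0.05061454830783556
17.175 49.00933943395138
```

View pics/v5.png

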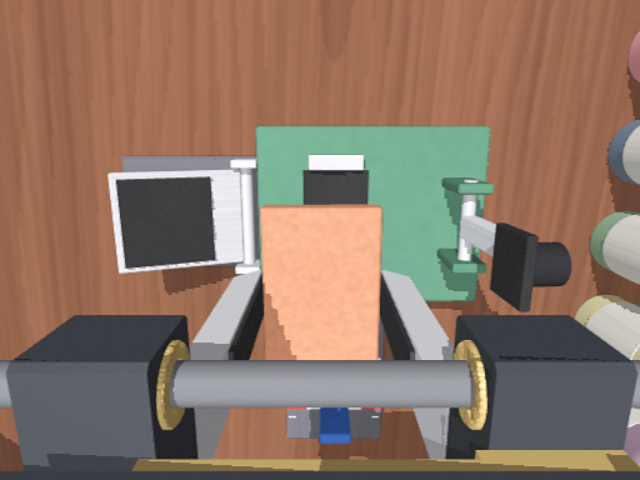

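```bash
python3 - <<'E'
from h import *
im=cv2.imread("pics/hold.png")[...,::-1].copy();c=cal("wrist")
zt=env.get_obs()["position"][2]-27+10
m=mask(im,4,14,110,150);b=[k for k in blobs(m,1000) if cv2.pointPolygonTest(k,(256,200),False)>0][0].reshape(-1,2)
top=[p for p in b if p[1]<b[:,1].min()+4 and 225<p[0]<290]
f=lambda p:np.array([(onz(c,p,zt)[:2]-BED)@EX,(onz(c,p,zt)[:2]-BED)@EY])
e=np.array([f(p) for p in top]);print("far edge y",e[:,1].mean(), np.polyfit(e[:,0],e[:,1],1)[0])
for row in(175,190,205):
    r=b[b[:,1]==row];print("sides x",f(r[r[:,0].argmin()])[0],f(r[r[:,0].argmax()])[0])
for n,p in(("headface",(508/1.25,260/1.25)),("headtop",(497/1.25,228/1.25)),("head right",(536/1.25,305/1.25))):
    for z in(140,165):X=onz(c,p,z);d=X[:2]-BED;print(n,z,(d@EX).round(),(d@EY).round())
E
```

```text
Traceback (most recent call last):
IndexError: list index out of range
```

```bash
python3 - <<'E'
from h import *
c=cal("wrist");zt=env.get_obs()["position"][2]-27+10
f=lambda p,z:np.round([(onz(c,np.array(p)/1.25,z)[:2]-BED)@EX,(onz(c,np.array(p)/1.25,z)[:2]-BED)@EY],1)
print("far corners",f((261,206),zt),f((381,206),zt))
print("fence inner top",f((336,169),37),"strip far/left",f((303,186),30),f((368,186),30))
for z in(140,165):print("head",z,f((493,225),z),f((533,308),z))
E
```

```text
far corners [-36.4  40.7] [12.3 40.8]
fence inner top [-0.1 41.8] strip far/left [-27.   27.2] [26.8 27.4]
head 140 [88.3 17.8] [117.7 -34. ]
head 165 [78.1 23. ] [104.5 -23.5]
```

```bash
python3 - <<'E'
from h import *
q=down(U)
env.move_straight(W(-17,-1.5,110),feed=150)
print("touch",env.move_straight(W(-17,-1.5,57),feed=40,stop_force=5));o=env.get_obs();print(o["position"],o["wrist_force"])
env.command_gripper(62);env.sleep(.1)
p=o["position"];env.move_straight([p[0],p[1],240],feed=180)
env.move_ptp(W(-60,0,230),down(np.pi/2+U));env.sleep(.15)
c=cal("wrist");im=env.grab_frame("wrist");cv2.imwrite("pics/pl.png",im[...,::-1])
m=mask(im,3,15,110,110)
for b in blobs(m,800)[:4]:
    r=rect(b,c,40);d=np.array(r[0])-BED;print((d@EX).round(1),(d@EY).round(1),np.round(r[1],1),round(r[2],1))
print(env.get_obs()["time_s"])
cv2.imwrite("pics/v6.png",cv2.resize(im[60:300,140:460],(800,600),interpolation=cv2.INTER_CUBIC)[...,::-1])
E
```

```text
touch True
[597.02826232 -10.85449277  57.20297795] [-1.40443894  0.0464391   7.49101128]
-91.6 -18.1 [491.2 290.1] 89.3
144.1 69.4 [ 54.9 112.3] 2.9
-16.7 0.4 [50.6 75.2] 2.9
144.1 -67.0 [ 54.9 114.7] 2.9
22.6667
```

View pics/v6.png

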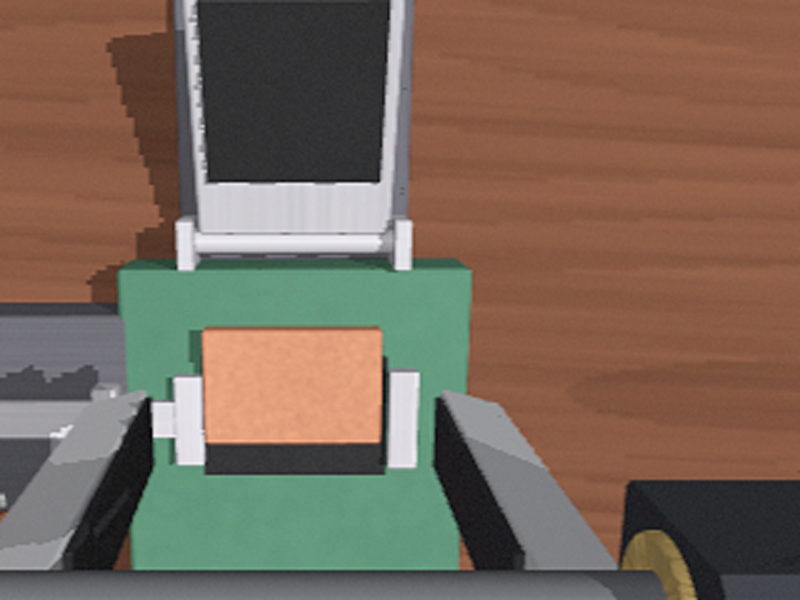

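The tile lies flat between stop and fence at press (-16.7, 0.4), measuring 75x50. It needs a push of about 16.7 mm along +x.

```bash
python3 - <<'E'
from h import *
q=down(np.pi/2+U)
env.command_gripper(0,10)
env.move_ptp(W(-62,0,110),q)
print(env.move_straight(W(-62,0,58.5),feed=100,stop_force=8))
print("push",env.move_straight(W(-33.5,0,58.5),feed=30,stop_force=15),env.get_obs()["wrist_force"])
env.move_straight(W(-45,0,58.5),feed=80)
env.move_straight(W(-60,0,230),feed=180);env.sleep(.15)
c=cal("wrist");im=env.grab_frame("wrist");cv2.imwrite("pics/pl2.png",im[...,::-1])
m=mask(im,3,15,110,110)
for b in blobs(m,800)[:4]:
    r=rect(b,c,40);d=np.array(r[0])-BED;print((d@EX).round(1),(d@EY).round(1),np.round(r[1],1),round(r[2],1))
m=mask(im,3,15,110,110)
print(env.get_obs()["time_s"])
cv2.imwrite("pics/v7.png",cv2.resize(im[60:300,60:460],(800,480),interpolation=cv2.INTER_CUBIC)[...,::-1])
E
```

```text
False
push False [ 0.01536077  0.26979767 -0.4303774 ]
-77.8 6.7 [288.1 549. ] 2.9
148.7 219.0 [ 67.1 163.8] 3.0
142.9 -215.3 [ 54.7 158.6] 2.9
52.7 -174.2 [ 27.6 121.4] 2.9
27.6
```

View pics/v7.png

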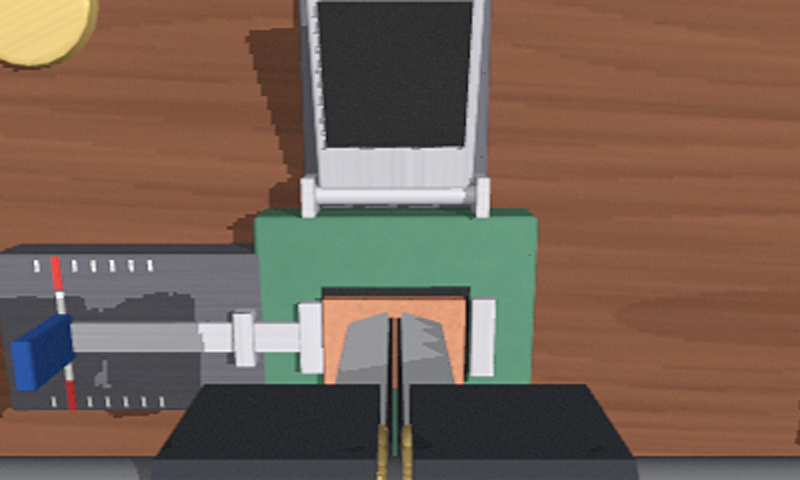

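```bash
python3 - <<'E'
from h import *
c=cal("wrist")
for px in((222,209),(292,209)):
    d=onz(c,px,40)[:2]-BED;print("tile front corner",(d@EX).round(1),(d@EY).round(1))
q=down(np.pi/2+U)
env.move_ptp(W(-150,0,130),q)
f0=env.get_obs()["wrist_force"]
print("stop",env.move_straight(W(-150,0,42),feed=35,stop_force=28));o=env.get_obs();print(o["position"],o["wrist_force"]-f0)
env.sleep(.5);o=env.get_obs();print(o["position"],o["wrist_force"]-f0)
b=env.grab_frame("side");env.sleep(.6);print(env.get_obs()["wrist_force"]-f0)
env.move_straight(W(-150,0,90),feed=30);env.move_straight(W(-150,0,200),feed=150)
env.move_ptp(W(-105,0,250),q);env.sleep(.2)
c=cal("wrist");im=env.grab_frame("wrist");cv2.imwrite("pics/fin.png",im[...,::-1])
m=mask(im,3,15,110,110)
for k in blobs(m,800)[:5]:
    r=rect(k,c,40);d=np.array(r[0])-BED;print((d@EX).round(1),(d@EY).round(1),np.round(r[1],1),round(r[2],1))
print(env.get_obs()["time_s"])
A=cv2.resize(b[120:240,200:360],(400,300),interpolation=cv2.INTER_CUBIC);B=cv2.resize(im,(400,300))
cv2.imwrite("pics/v8.png",np.hstack([A,B])[...,::-1])
E
```

```text
tile front corner -23.3 -35.9
tile front corner -23.3 37.3
stop True
[463.1648756  -16.25689656  50.82741166] [-6.59790023  0.61358417 23.97043441]
[463.16912552 -16.21161914  50.87188975] [-6.20660493 -0.59823257 22.04153926]
[-7.03228219 -0.62062012 23.00458322]
-149.6 -11.9 [513.3 315.8] 84.7
118.7 231.5 [ 71.  173.3] 2.9
112.5 -229.9 [ 57.8 172.5] 2.9
34.3167
```

View pics/v8.png

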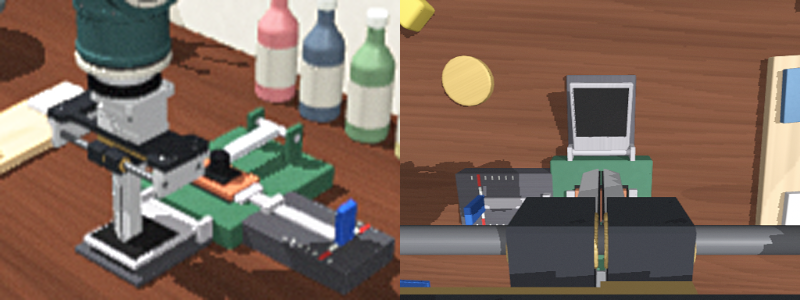

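The stamp came down on the tile. The tip stopped at z = 25.8 (26 is fully down) and held about 23 N for 1.1 s. One final check from the clear viewpoint.

```bash
python3 - <<'E'
from h import *
env.command_gripper(90)
env.move_ptp(W(-70,-40,260),down(np.pi/2+U));env.sleep(.2)
c=cal("wrist");im=env.grab_frame("wrist")
for k in blobs(mask(im,3,15,110,110),800)[:6]:
    r=rect(k,c,40);d=np.array(r[0])-BED;print((d@EX).round(1),(d@EY).round(1),np.round(r[1],1),round(r[2],1))
print(env.get_obs()["time_s"])
cv2.imwrite("pics/v9.png",cv2.resize(im,(800,600),interpolation=cv2.INTER_CUBIC)[...,::-1])
E
```

```text
-83.8 -55.9 [314.  549.8] 2.8
164.1 -119.8 [ 73.3 237. ] 3.0
157.0 87.6 [ 59.7 137.6] 3.0
1.0 0.3 [50.1 75.1] 3.0
57.1 -124.9 [33.9 77.5] 3.0
52.8 -238.3 [42.8 47.6] 3.0
36.3
```

View pics/v9.png

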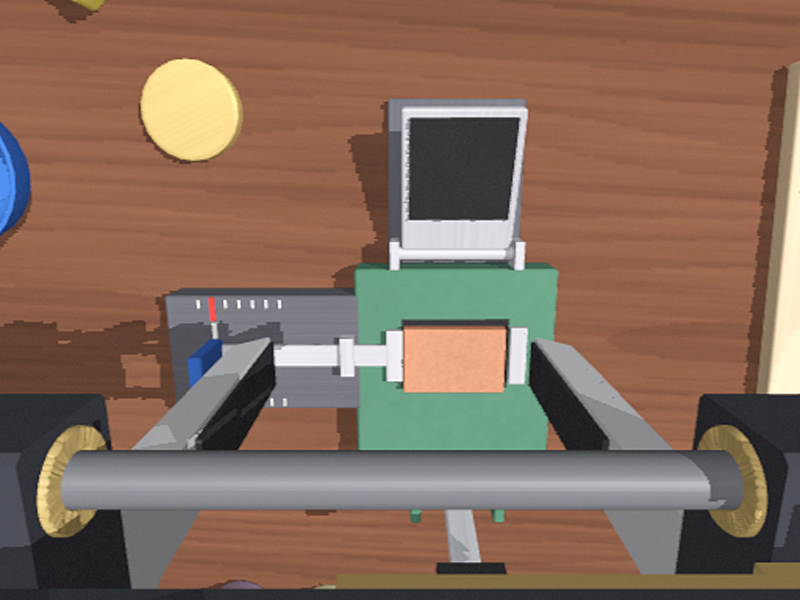

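The tile is at press (1.0, 0.3), square to the press. The pointer at (214,330) stands on the red line at (212,308), the pedal is up and the stamp is back at rest.

```bash
python3 -c "
from plant import env
env.hand_in()"
```

```text
the job is handed in; nothing more can be done
```

The terracotta tile has been stamped and left in the press with the gauge on the red line, and I handed the job in at about 36 s. The hand-in gives no verdict, so the results below are my own measurements.

- **Gauge:** I pulled it out 28.5 mm by the blue tab. The pointer stood about 1 mm from the red line straight afterwards and was still on it, judged by eye, in the last picture.
- **Tile:** I set it down 17 mm short in x, because the gripper body would have come too close to the upright stamp, then slid it home with closed fingers. After stamping it measured (+1.0, +0.3) mm from the strip centre and square to the press, against a limit of 9 mm.
- **Pedal:** I pressed it to its stop, with the fingertip at z = 25.8 mm against the stated 26, and held it for about 1.1 s at about 23 N. The last picture shows it back up and the stamp at rest.

**Disagreements:** Before placing, the held tile read 2–3 mm too far towards the fence, so I shifted the placing by 1.5 mm. After the push, hand-picked corner pixels put the tile about 1.7 mm past centre, against 1.0 mm in the last check.

**Not checked at the end:** I did not measure the other tiles or the loose objects again. I saw no contact with them, and the last picture shows only the jar lid and part of the bowl and sponge.

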